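Fish the nozzle cap out of the deep tube and recap the cartridge

ROBOT

A 6-joint arm with a two-finger parallel gripper is mounted at the origin on the work surface. World frame = base frame: x ahead of the robot, y to its left, z up, the work surface at z = 0. Lengths are in mm, angles in rad, forces in N, time in s.
With the tool pointing down it reaches from about 300 to 775 mm from the base axis. Payload 14.6 kg.
Tool frame: the origin (TCP) lies midway between the tips of the shut fingers; the grasp point (between the pads) lies 19 mm behind it (manip.hold_point_z is the distance from the TCP to the grasp point, in mm); z points along the fingers, y is the direction in which the jaws open and shut (so a half turn about z gives the same grasp; the last joint's range is limited). The gripper opens to 94 mm and grips with 3 to 60 N. Pads are 16 mm wide; open, the fingers measure 119 mm over their backs; the gripper's body (75 mm by 177 mm) begins 78 mm behind the grasp point.
Start: joints at [-1.406, 0.3, 1.521, -0, 1.321, -0.067], TCP at [126.345, -535.281, 178.446] pointing down, gripper open.
Joint ranges: [-3.03, 3.03], [-0.79, 2.21], [0.23, 2.52], [-1.04, 4.18], [0, 3.07], [-2.55, 2.55]. Speed limits (rad/s): [2.22, 2.22, 2.57, 3.14, 3.14, 3.14].

INTERFACE

Orientations are given as [roll, pitch, yaw] about the fixed x, y, z axes, in that order (R = Rz(yaw) Ry(pitch) Rx(roll)).
In Python, from cell import manip gives the robot as it stands.
- The arm moves only by the shell command python3 -m crank 'ROWS' [OPENING] [FORCE]. ROWS is JSON, a list of rows, each an object with "offset": the shift along the world's x, y, z in m, a list of three; "spin": the turn about the world's z in degrees. In form: [{"offset": [dx, dy, dz], "spin": spin}, ...]. A call has exactly 8 rows; each row is the pose to reach, as a shift and turn from the pose measured when the call began; what a row does not reach only later rows make up. A row lasts 1/12 s, in which the tool goes at most 41.7 mm and 7.16 degrees, less where a joint would pass 70% of its speed; a pose out of reach is approached as far as the arm can. A call with a gripper value outside its range is refused whole. OPENING is the opening, from 0 (shut) to 1 (fully open), set as the call begins (- or left out, the last holds). The fingers move at their own pace and stop on an object; FORCE is the grip in N (left out, the last holds). Time passes only in rows, so rows that repeat a pose let the fingers close, or fill a call up. It gives the time, the measured TCP pose, the force and the opening at its end, in the units of the state.
- manip.read_state(): the state, without advancing time (a new reading comes with each control period).
- manip.camera(name): name is "side" or "top" or "wrist"; returns a dict with "pixels" (420x560x3 uint8, red, green, blue), "fx", "fy", "cx", "cy" (pixels), "k1" (the pictures are not rectified: a ray, as slopes to the right and down, at radius r is drawn at 1 + k1 r^2 times it, then the intrinsics apply), "extrinsics" (4x4, takes a point from world to camera coordinates); the wrist camera has in their place "hand_eye" (4x4, takes a point from camera to tool coordinates, whose origin is the TCP and whose axes are the flange's). Camera axes: x right, y down, z forward; pixel columns grow to the right and rows downward; lengths in mm; the calibration is good to about 2 mm. A picture is of the moment at which its call begins: read the wrist's pose just before it. There is no depth.
- manip.sign_off(): hands the job in, once; it reports no verdict.
Trained networks look in a picture, given as the dict that the camera call returned (one of the last four; its "shot" number tells which), for a name from the list of things; names that differ only in an ending like _2 or _b are one class to them, and where a whole thing is asked for, a point or a joint stands for the part that bears it (a point fixed in the world has none). Each returns a list of dicts, best first, with "conf" (0 to 1); they miss things now and then, are a little off and sometimes report something else, mostly with a low value. They report only what shows in the picture. A call takes as long as a camera call.
- manip.search_frame(picture, name): "location" ([x, y, z] in mm, in world coordinates, good to about 4 mm: the middle of the surface that is visible of it).
- manip.masks_of(picture, name): "mask" (420x560 bool, what is visible of it).
The state is a dict: "clock": time; "joints": joint angles; "qd": joint speeds; "effort": joint torques, N m; "eef_pos": TCP position; "eef_rot": TCP orientation; "wrist_force": force on the tool from outside, world axes, zero at the start; "moment": the same for the moment, N m; "finger_gap": finger opening in mm.
Only numpy, scipy, OpenCV 4.12 (cv2) and the standard library are available. Lean on these libraries where they do the work, as an engineer would, in place of code of your own. Each camera call takes 0.05 s, during which the arm holds its last target. There are 200 camera calls.

TASK

The yellow nozzle cap has dropped to the bottom of the deep light-grey storage tube. Take the orange-handled picker from its holder, push its spring tip gently into the cap until it is fully in, draw the cap out, press it fully home over the nozzle of the open cartridge, pull the picker straight off and stand it back in its holder. Handle the cap with the picker only, never press on it with more than 15 N (it splits), and leave the other things on the shelf undisturbed.

Things in the scene. Friction and masses are not known exactly. Their poses are not given: they have to be found in the camera images.
- cap_mid (a point): Centre of the loose yellow nozzle cap: a 20 g plastic cylinder 24 mm across and 40 mm tall, z along its axis. Hollow from both ends: a socket of 18 mm bore, 18 mm deep, at the top and another at the bottom, with a 4 mm web between. It starts standing upright on the storage tube's floor, up to 4 mm off the tube's axis.
- well: Deep light-grey storage tube fixed upright on a 70 mm square foot. Origin at the centre of the foot's underside on the shelf, z up. Bore 36 mm, outside 42 mm, rim 130 mm and inside floor 10 mm above the origin.
- picker_grip (a point): Middle of the picker's orange handle, an upright 18 mm square bar 56 mm long (28 mm above and below this point). z along the picker, up; x and y square to the handle's flat sides. Whole picker 0.11 kg. Its rod and spring tip below are described at picker_flange.
- picker_flange (a point): Centre of the underside of the picker's black flange (38 mm across, 5 mm thick), 33 mm below picker_grip. Under it: a boss 22 mm across, 8 mm long; a telescopic rod, stiff, left drawn out by an unknown amount; then the tip, whose black shoulder (22 mm across) has its underside 110 to 134 mm below this point: find it by feel. A 16 mm plug tapering to 6 mm projects below it.
- holder_mouth (a point): Centre of the holder's rim. How the picker's tip behaves: it is sprung, yields 1 mm per 4 N of push (6 mm at most), solid in pull. Its three ribs, close under the shoulder, enter the cap's top socket with 3 to 5 N and hold only once the shoulder is down on the cap's top rim, where the force climbs steadily (8 N is ample). It then holds the cap against a pull of about 2 N.
- holder: Dark grey picker holder, a tube fixed upright on a 70 mm square black foot. Origin at the centre of the foot's underside on the shelf, z up. Bore 30 mm, outside 37 mm, rim 160 mm above the origin. The picker hangs in it upright, plug down, its flange resting on the rim, up to 4 mm off the tube's axis.
- nozzle_seat (a point): Centre of the flat top shoulder (33 mm across) of the open white-and-blue cartridge fixed upright in a black base; 100 mm above the shelf, z up along the nozzle. The nozzle stands 17 mm above this point, 14.4 mm across, narrowing to 8 mm at its end, with three sprung snap ribs.
- cartridge: The fixed open cartridge with its 70 mm square foot; origin at the centre of its underside, z up. The cap's bottom socket passes over the nozzle's ribs with a push of 5 to 8 N and is home when its lower rim rests on the shoulder, cap centre 20 mm above nozzle_seat. It then resists a pull of about 5 N, more than the picker's tip holds, so the picker pulls out of it.
- tray: Shallow black plastic tray 200 x 340 x 28 mm, fixed; origin at the centre of its underside.
- cart_a: Bystander: loose cartridge with grey cap and blue band, 33 mm across, 127 mm long, lying in the tray; origin at its underside.
- cart_b: Bystander: loose cartridge with grey cap and green band, lying in the tray; origin at its underside.
- punch: Bystander: loose steel cartridge punch, 170 mm long, lying in the tray.
- nozzle: Bystander: loose white spare nozzle, 22 mm across, 80 mm tall, standing in the tray.
- tape: Bystander: loose roll of blue tape, 90 mm across, 24 mm tall, on the shelf.
- knife: Bystander: loose filling knife, 200 mm long, on the shelf.
- cleaner: Bystander: loose blue bottle, 60 mm across, 150 mm tall, on the shelf.
- primer: Bystander: loose metal can, 66 mm across, 90 mm tall, on the shelf.
- bin_case: Bystander: white case, 110 x 170 x 125 mm, fixed, with a clear tilt-out parts bin; origin at the centre of its underside.
- bin_lip (a point): Bystander: front pull lip of the clear tilt-out parts bin, 100 mm above the bin's bottom hinge.

How it is judged (in metres and radians):
On the way, in this order (a step that is already met when the one before it is completed fails the run):
1. the cap is lifted clear of the storage tube on the picker's tip (z of cap_mid in the frame of well above 0.155 m and contact force between picker and cap above 0.05 N and contact force between the fingers and cap below 0.05 N), for 0.2 s.
2. the cap is pressed fully home on the cartridge's nozzle (horizontal distance between cap_mid and nozzle_seat below 0.003 m and z of cap_mid in the frame of nozzle_seat below 0.022 m and angle between the z axis of cap_mid and the z axis of nozzle_seat, either way round below 0.1 rad), for 0.2 s.
At the end, for the whole second after the job is handed in: The cap sits fully home on the open cartridge's nozzle (within 3 mm of its axis, its rim within 2 mm of the shoulder, within 0.1 rad of straight), at rest; the picker stands released and upright (within 0.1 rad) in its holder, its flange down on the rim (within 4 mm) (all of step 2 and z of cap_mid in the frame of nozzle_seat above 0.017 m and horizontal distance between picker_grip and holder below 0.01 m and z of picker_grip in the frame of holder between 0.188 and 0.197 m and angle between picker_grip's own z axis and vertical below 0.1 rad and linear speed of cap below 0.02 m/s); the robot touches nothing.
It fails at once if the picker presses on the cap with more than 15 N (19 N counting the squeeze of its spring ribs) (contact force between picker and cap above 19 N).
It fails at once if the gripper's fingers handle the cap (contact force between the fingers and cap above 0.5 N).
It fails at once if another thing on the shelf is moved by more than 15 mm (distance of any of cart_a, cart_b, punch, nozzle, tape, knife, cleaner, primer, bin_lip from where it was at the start of the episode above 0.015 m).
It also fails if it takes over 69 s, if anything falls off the work surface, if the arm or the gripper's body presses on something with over 40 N, if the wrist force passes 120 N, or if a joint passes its speed limit or range.

## Working session

There is one attempt and no reset: what is moved stays moved. The work goes in short steps, Python scripts to look and compute and a shell command to move; the robot and the scene stay as the last step left them, time stands still between calls to the robot, and variables do not carry over. Pictures are saved under pics/ and viewed, about 8 in all and at most 12, crops included, and the job is handed in when it is done.

```bash
ls; mkdir -p pics; python3 - <<'E'
from cell import manip
import cv2
s=manip.read_state();print(s)
for n in("side","top","wrist"):
    p=manip.camera(n)
    cv2.imwrite(f"pics/{n}0.png",p["pixels"][:,:,::-1])
    print(n,p["fx"],p["cx"],p["cy"],p["k1"],p.get("extrinsics",p.get("hand_eye")))
    for o in("well","picker_grip","holder","holder_mouth","nozzle_seat","cartridge","cap_mid","cleaner","primer","bin_case","nozzle"):
        r=manip.search_frame(p,o)
        print(o,[([round(float(v)) for v in q["location"]],round(q["conf"],2)) for q in r[:2]])
E
```

```text
pics
{'clock': 0.0, 'joints': array([-1.40556636e+00,  3.00449331e-01,  1.52159175e+00, -3.38264740e-05,
        1.32069554e+00, -6.65979241e-02]), 'qd': array([ 0.00158838, -0.00131173, -0.00077598, -0.00017775,  0.00049341,
       -0.00042431]), 'effort': array([-8.86130438e-04, -5.31805766e+01, -3.52739453e+01,  7.08010560e-02,
        2.43405683e-02, -9.42661518e-05]), 'eef_pos': array([ 126.30597981, -534.99491657,  177.89377483]), 'eef_rot': array([-3.14044904e+00, -4.34379498e-05,  2.31836252e-01]), 'wrist_force': array([ 0.40342553,  0.34213268, -0.1691459 ]), 'moment': array([ 0.02097431, -0.05017888,  0.04702974]), 'finger_gap': 93.9193126342751}
side 399.5210482404671 285.85381701056036 216.24642450014946 0.03516345665675623 [[ 9.85255185e-01 -1.70692940e-01 -1.16679539e-02 -5.50307168e+02]
 [-1.12132005e-01 -5.92717357e-01 -7.97566642e-01  1.96958690e+02]
 [ 1.29223196e-01  7.87115020e-01 -6.03117991e-01  9.72176369e+02]
 [ 0.00000000e+00  0.00000000e+00  0.00000000e+00  1.00000000e+00]]
well [([494, 170, 89], 0.92)]
picker_grip [([466, -34, 186], 0.84)]
holder [([467, -3
[... 896 characters left out ...]
, 19], 0.52)]
cartridge [([473, -236, 5], 0.96)]
cap_mid [([496, -418, 5], 0.72)]
cleaner [([606, -330, 98], 0.76), ([683, -107, 35], 0.29)]
primer [([668, -253, 89], 0.97)]
bin_case [([656, 300, 28], 0.85)]
nozzle []
wrist 296.8510269676957 281.7671926421095 203.67151181591163 -0.024156894883577598 [[-4.51784248e-04 -9.64665896e-01 -2.63475817e-01  7.66113133e+01]
 [ 9.99999325e-01 -1.53721308e-04 -1.15188651e-03 -6.36765847e-01]
 [ 1.07068379e-03 -2.63476159e-01  9.64665314e-01 -2.05890504e+02]
 [ 0.00000000e+00  0.00000000e+00  0.00000000e+00  1.00000000e+00]]
well []
picker_grip []
holder []
holder_mouth []
nozzle_seat []
cartridge []
cap_mid []
cleaner []
primer []
bin_case []
nozzle []
```

View pics/side0.png

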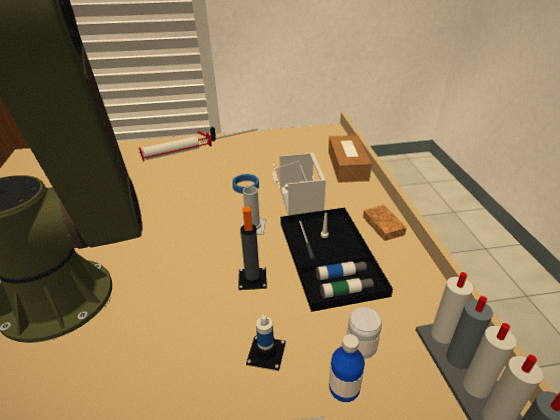

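View pics/top0.png

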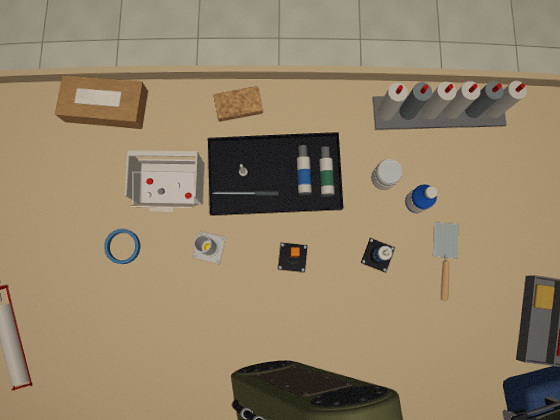

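```bash
cat > h.py <<'E'
import numpy as np, cv2
from scipy.spatial.transform import Rotation as R
from cell import manip
def shot(name):
    s=manip.read_state(); p=manip.camera(name)
    if name=="wrist":
        T=np.eye(4);T[:3,:3]=R.from_euler("xyz",s["eef_rot"]).as_matrix();T[:3,3]=s["eef_pos"]
        p["extrinsics"]=np.linalg.inv(T@p["hand_eye"])
    return s,p
def K(p): return np.array([[p["fx"],0,p["cx"]],[0,p["fy"],p["cy"]],[0,0,1]])
def D(p): return np.array([p["k1"],0,0,0.])
def ray(p,uv,z):
    x=cv2.undistortPoints(np.array([[uv]],float),K(p),D(p))[0,0]
    E=p["extrinsics"];d=E[:3,:3].T@np.array([*x,1]);c=-E[:3,:3].T@E[:3,3]
    return c+d*(z-c[2])/d[2]
def proj(p,X):
    E=p["extrinsics"];return cv2.projectPoints(np.array(X,float).reshape(-1,1,3),cv2.Rodrigues(E[:3,:3])[0],E[:3,3],K(p),D(p))[0][:,0]
def save(p,n): cv2.imwrite("pics/"+n,p["pixels"][:,:,::-1])
E
python3 - <<'E'
from h import *
s,p=shot("top")
for n,uv,z in(("handle top",(295,252),221),("holder foot",(293,257.5),6),("well rim",(205.5,244.5),130),("well foot",(209,247.5),6),("cart foot",(378,254),6),("cart top",(385,254),110)):
    print(n,ray(p,uv,z).round(1))
print([np.round(cv2.minAreaRect(np.argwhere(m["mask"])[:,::-1].astype(np.float32)),1) if 0 else cv2.minAreaRect(np.argwhere(m["mask"])[:,::-1].astype(np.float32)) for m in manip.masks_of(p,"picker_grip")[:1]])
E
```

```text
handle top [467.3 -25.6 221. ]
holder foot [466.9 -27.2   6. ]
well rim [488.8 178.8 130. ]
well foot [490.7 186.7   6. ]
cart foot [ 476.7 -244.2    6. ]
cart top [ 470.4 -241.4  110. ]
[((293.5, 252.5), (14.142135620117188, 14.142135620117188), 45.0)]
```

```bash
python3 -m crank '[{"offset":[0.03,0.024,0.02],"spin":-3},{"offset":[0.06,0.047,0.04],"spin":-6},{"offset":[0.09,0.07,0.06],"spin":-9},{"offset":[0.12,0.094,0.07],"spin":-12},{"offset":[0.15,0.117,0.07],"spin":-13},{"offset":[0.18,0.141,0.07],"spin":-13},{"offset":[0.21,0.165,0.07],"spin":-13},{"offset":[0.24,0.188,0.07],"spin":-13}]' 1
python3 -m crank '[{"offset":[0.03,0.024,0],"spin":0},{"offset":[0.06,0.047,0],"spin":0},{"offset":[0.09,0.07,0],"spin":0},{"offset":[0.12,0.094,0],"spin":0},{"offset":[0.13,0.1,0],"spin":0},{"offset":[0.13,0.1,0],"spin":0},{"offset":[0.13,0.1,0],"spin":0},{"offset":[0.13,0.1,0],"spin":0}]' 1
python3 - <<'E'
from h import *
s,p=shot("wrist"); save(p,"w1.png"); print(s["clock"],s["eef_pos"],s["eef_rot"])
for n,X in(("seat",(474,-243,100)),("tip",(474,-243,117))): print(proj(p,X))
for n in("cartridge","nozzle_seat","cap_mid"):
  print(n,[(q["location"].round(1) if hasattr(q["location"],"round") else q["location"],q["conf"]) for q in manip.search_frame(p,n)[:2]])
E
```

```text
clock: 2.57
eef_pos: [367.6, -345.8, 248.7]
eef_rot: [3.141, -0.0, 0.005]
wrist_force: [0.3, -1.5, -0.8]
finger_gap: 93.7
clock: 3.23
eef_pos: [496.8, -246.6, 248.7]
eef_rot: [3.141, -0.0, 0.004]
wrist_force: [-0.0, -0.4, -0.3]
finger_gap: 94.3
3.2333 [ 496.80607001 -246.5515149   248.74715037] [ 3.14103326e+00 -1.72949569e-04  4.09184853e-03]
[[279.60070774 205.48527664]]
[[279.49248518 209.3495286 ]]
cartridge [([485.1, -239.4, 6.5], 0.63)]
nozzle_seat [([483.1, -240.1, 5.4], 0.63)]
cap_mid [([673.5, -115.3, 30.8], 0.3)]
```

View pics/w1.png

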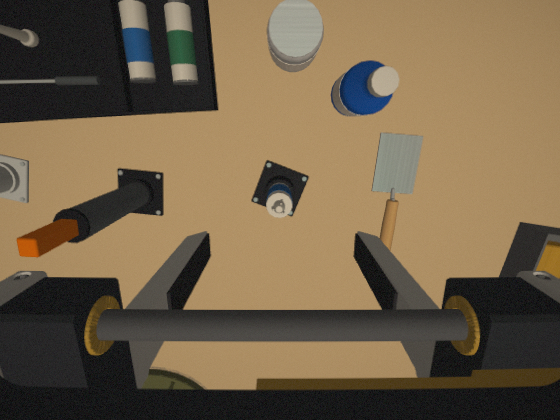

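```bash
python3 - <<'E'
from h import *
im=cv2.imread("pics/w1.png")
s,p=shot("wrist")
g=im[180:235,250:315].copy()
hsv=cv2.cvtColor(g,cv2.COLOR_BGR2HSV)
m=((hsv[...,1]<70)&(hsv[...,2]>110)).astype(np.uint8)
n,l,st,c=cv2.connectedComponentsWithStats(m)
for i in range(1,n):
    if st[i,4]>40:
        cn=cv2.findContours((l==i).astype(np.uint8),0,1)[0][0]
        print(st[i],c[i]+[250,180],cv2.minEnclosingCircle(cn))
        uv=c[i]+[250,180]; print(ray(p,uv,100))
u=cv2.resize(im[160:240,220:340],None,fx=6,fy=6,interpolation=cv2.INTER_CUBIC)
cv2.imwrite("pics/c1.png",u)
E
```

```text
[ 16  13  26  25 477] [279.11111111 204.8490566 ] ((29.285715103149414, 25.714284896850586), 13.795248985290527)
[ 474.96685801 -242.36553001  100.        ]
```

View pics/c1.png

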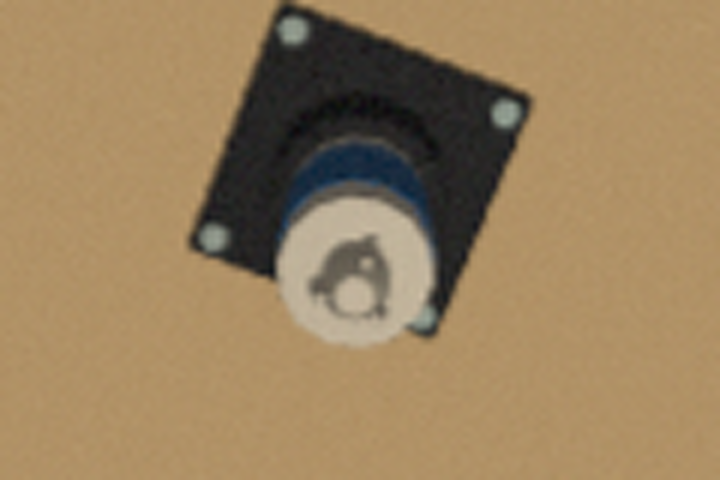

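```bash
python3 -m crank '[{"offset":[0,0.03,0.02],"spin":0},{"offset":[0,0.065,0.04],"spin":0},{"offset":[0,0.1,0.05],"spin":0},{"offset":[0,0.135,0.05],"spin":0},{"offset":[0,0.17,0.05],"spin":0},{"offset":[0,0.205,0.05],"spin":0},{"offset":[0,0.217,0.05],"spin":0},{"offset":[0,0.217,0.05],"spin":0}]'
python3 - <<'E'
from h import *
s,p=shot("wrist"); save(p,"w2.png"); print(s["clock"],s["eef_pos"],s["eef_rot"])
print(proj(p,[(467,-26,221),(467,-26,165),(467,-26,0),(489,179,130)]))
im=p["pixels"][:,:,::-1]
u,v=proj(p,(467,-26,221))[0].astype(int)
x0,y0=max(u-60,0),max(v-50,0);print(x0,y0)
cv2.imwrite("pics/c2.png",cv2.resize(im[y0:y0+100,x0:x0+120],None,fx=6,fy=6,interpolation=cv2.INTER_CUBIC))
E
```

```text
clock: 4.15
eef_pos: [496.9, -27.6, 299.3]
eef_rot: [3.141, -0.001, 0.006]
wrist_force: [-0.4, -0.4, 0.2]
finger_gap: 94.0
4.15 [496.9346639  -27.61505853 299.29653944] [ 3.14108065e+00 -1.28312952e-03  6.37412692e-03]
[[280.90577769 230.96736998]
 [281.0622096  214.58198259]
 [281.33270404 186.27101032]
 [123.86791128 189.45210284]]
220 180
```

View pics/c2.png

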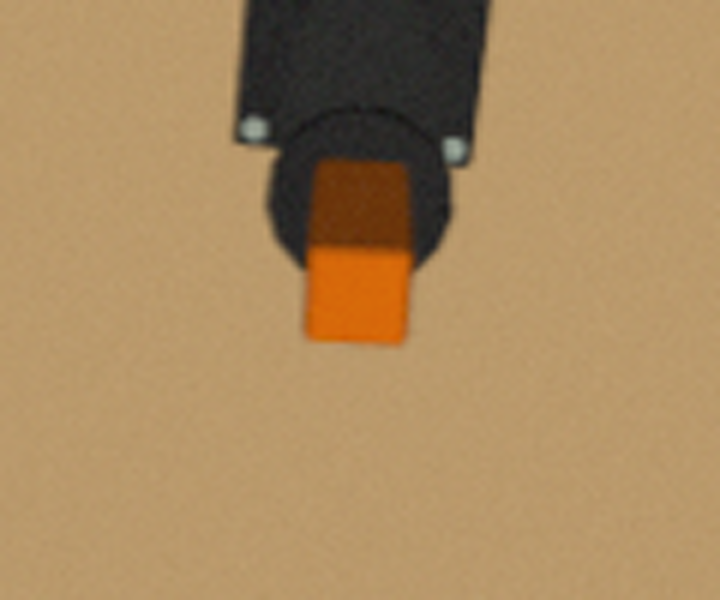

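```bash
python3 - <<'E'
from h import *
s,p=shot("wrist"); print(s["eef_pos"])
q=[ray(p,(220+a/6,180+b/6),221) for a,b in((309,248),(411,250),(405,344),(306,338))]
q=np.array(q)[:,:2];print(q.round(1),q.mean(0))
e=(q[0]-q[1]+q[3]-q[2]);f=q[0]-q[3]+q[1]-q[2]
print(np.degrees(np.arctan2(e[1],e[0]))-90,np.degrees(np.arctan2(f[1],f[0])))
print("flange",ray(p,(280,212.2),165))
E
```

```text
[497.02678159 -29.08238999 299.14714465]
[[477.4 -17.9]
 [477.1 -35.1]
 [460.2 -34.2]
 [461.2 -17.4]] [469.00107391 -26.15113645]
-2.1471995922311464 -2.455367799623361
flange [470.07789687 -26.19208696 165.        ]
```

```bash
python3 -m crank '[{"offset":[-0.0275,0.002,0],"spin":-2.7},{"offset":[-0.0275,0.002,0],"spin":-2.7},{"offset":[-0.0275,0.002,-0.03],"spin":-2.7},{"offset":[-0.0275,0.002,-0.06],"spin":-2.7},{"offset":[-0.0275,0.002,-0.09],"spin":-2.7},{"offset":[-0.0275,0.002,-0.115],"spin":-2.7},{"offset":[-0.0275,0.002,-0.124],"spin":-2.7},{"offset":[-0.0275,0.002,-0.124],"spin":-2.7}]' 
python3 -m crank '[{"offset":[0,0,0],"spin":0},{"offset":[0,0,0],"spin":0},{"offset":[0,0,0],"spin":0},{"offset":[0,0,0],"spin":0},{"offset":[0,0,0],"spin":0},{"offset":[0,0,0],"spin":0},{"offset":[0,0,0],"spin":0},{"offset":[0,0,0],"spin":0}]' 0 25
python3 -c "
from cell import manip
import time
for i in range(3): print(manip.read_state())"
```

```text
clock: 4.92
eef_pos: [469.0, -29.0, 173.5]
eef_rot: [3.141, 0.002, -0.044]
wrist_force: [0.5, 0.1, -0.3]
finger_gap: 94.1
clock: 5.58
eef_pos: [469.0, -29.0, 173.6]
eef_rot: [3.141, 0.002, -0.044]
wrist_force: [0.3, 0.1, 0.7]
finger_gap: 43.7
{'clock': 5.5833, 'joints': array([-1.39034031e-01,  1.26449578e-01,  1.74305515e+00, -9.79612210e-04,
        1.27436785e+00,  1.47628692e+00]), 'qd': array([-1.73362124e-03,  1.14810373e-03,  2.95456887e-03, -1.21076334e-03,
       -5.02274635e-05,  5.07165238e-04]), 'effort': array([-6.03489781e-03, -4.24356115e+01, -3.47773397e+01,  1.93879899e-02,
       -6.30203029e-02, -6.07584516e-04]), 'eef_pos': array([468.9788446 , -28.95238303, 173.59719946]), 'eef_rot': array([ 3.14087576e+00,  2.35824062e-03, -4.42382493e-02]), 'wrist_force': array([0.34882592, 0.10137032, 0.72764734]), 'moment': array([0.02493953, 0.03973811, 0.04548305]), 'finger_gap': 43.74997359818801}
{'clock': 5.5833, 'joints': array([-1.39034031e-01,  1.26449578e-01,  1.74305515e+00, -9.79612210e-04,
        1.27436785e+00,  1.47628692e+00]), 'qd': array([-1.73362124e-03,  1
[... 479 characters left out ...]
': 43.74997359818801}
{'clock': 5.5833, 'joints': array([-1.39034031e-01,  1.26449578e-01,  1.74305515e+00, -9.79612210e-04,
        1.27436785e+00,  1.47628692e+00]), 'qd': array([-1.73362124e-03,  1.14810373e-03,  2.95456887e-03, -1.21076334e-03,
       -5.02274635e-05,  5.07165238e-04]), 'effort': array([-6.03489781e-03, -4.24356115e+01, -3.47773397e+01,  1.93879899e-02,
       -6.30203029e-02, -6.07584516e-04]), 'eef_pos': array([468.9788446 , -28.95238303, 173.59719946]), 'eef_rot': array([ 3.14087576e+00,  2.35824062e-03, -4.42382493e-02]), 'wrist_force': array([0.34882592, 0.10137032, 0.72764734]), 'moment': array([0.02493953, 0.03973811, 0.04548305]), 'finger_gap': 43.74997359818801}
```

```bash
python3 -m crank '[{"offset":[0.0005,0.0026,0],"spin":0},{"offset":[0.0005,0.0026,0],"spin":0},{"offset":[0.0005,0.0026,0],"spin":0},{"offset":[0.0005,0.0026,0],"spin":0},{"offset":[0.0005,0.0026,0],"spin":0},{"offset":[0.0005,0.0026,0],"spin":0},{"offset":[0.0005,0.0026,0],"spin":0},{"offset":[0.0005,0.0026,0],"spin":0}]' 0 40
python3 -c "
from cell import manip
s=manip.read_state();print(s['eef_pos'],s['eef_rot'],s['wrist_force'],s['moment'])"
```

```text
clock: 6.25
eef_pos: [469.4, -26.4, 173.5]
eef_rot: [3.141, 0.003, -0.044]
wrist_force: [-0.4, -0.8, -1.4]
finger_gap: 17.5
[469.41632588 -26.3688284  173.52245814] [ 3.14086923e+00  2.53465268e-03 -4.42295176e-02] [-0.3525824  -0.79863419 -1.35858061] [ 0.00826422 -0.0194988  -0.04152085]
```

```bash
python3 -m crank '[{"offset":[0,0,0.01],"spin":0},{"offset":[0,0,0.035],"spin":0},{"offset":[0,0,0.065],"spin":0},{"offset":[0,0,0.095],"spin":0},{"offset":[0,0,0.125],"spin":0},{"offset":[0,0,0.155],"spin":0},{"offset":[0,0,0.175],"spin":0},{"offset":[0,0,0.175],"spin":0}]'
python3 -m crank '[{"offset":[-0.007,0.025,0],"spin":0},{"offset":[-0.016,0.058,0],"spin":0},{"offset":[-0.025,0.091,0],"spin":0},{"offset":[-0.034,0.124,0],"spin":0},{"offset":[-0.043,0.157,0],"spin":0},{"offset":[-0.052,0.19,0],"spin":0},{"offset":[-0.057,0.205,0],"spin":0},{"offset":[-0.057,0.205,0],"spin":0}]'
python3 - <<'E'
from h import *
s,p=shot("wrist"); save(p,"w3.png"); print(s["clock"],s["eef_pos"],s["eef_rot"],s["wrist_force"])
print(proj(p,[(489,179,130),(489,179,50),(489,179,0)]))
im=p["pixels"][:,:,::-1]
u,v=proj(p,(489,179,130))[0].astype(int)
x0,y0=max(u-60,0),max(v-40,0);print(x0,y0)
a=cv2.resize(im[y0:y0+80,x0:x0+120],None,fx=5,fy=5,interpolation=cv2.INTER_CUBIC)
b=cv2.resize(im[220:420],None,fx=600/560,fy=1)
cv2.imwrite("pics/c3.png",np.vstack([a,b[:190]]))
E
```

```text
clock: 6.92
eef_pos: [470.1, -26.5, 353.4]
eef_rot: [3.14, -0.004, -0.044]
wrist_force: [0.4, -0.5, -0.4]
finger_gap: 17.6
clock: 7.58
eef_pos: [411.9, 180.8, 352.9]
eef_rot: [3.14, -0.003, -0.041]
wrist_force: [0.3, -0.4, -2.1]
finger_gap: 17.9
7.5833 [411.89800583 180.82863002 352.88347582] [ 3.14034208 -0.00335704 -0.04091208] [ 0.29523142 -0.39411222 -2.09998957]
[[281.37917407 122.70292633]
 [281.43094367 122.86149852]
 [281.45577073 122.93754514]]
221 82
```

View pics/c3.png

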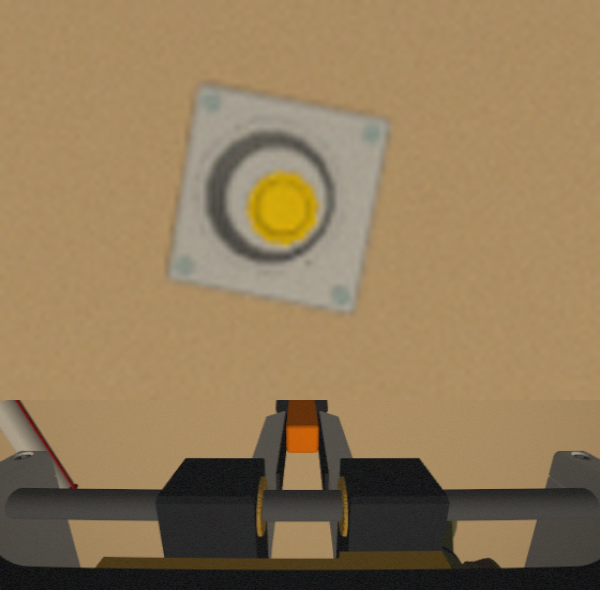

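```bash
python3 - <<'E'
from h import *
s,p=shot("wrist")
f=lambda a,b,z: print(ray(p,(221+a/5,82+b/5),z).round(1))
f(278.5,197,6);f(271,196,130);f(283,208,50)
im=cv2.imread("pics/w3.png");h=cv2.cvtColor(im,cv2.COLOR_BGR2HSV)[85:160,240:320]
m=((h[...,0]>20)&(h[...,0]<35)&(h[...,1]>180))
c=np.argwhere(m);print(len(c),c.mean(0)[::-1]+[240,85],ray(p,c.mean(0)[::-1]+[240,85],50))
print(s["eef_pos"],s["eef_rot"])
E
```

```text
[492.6 185.8   6. ]
[492. 186. 130.]
[488.7 183.8  50. ]
144 [277.09722222 123.20138889] [489.37265447 184.61085075  50.        ]
[412.46431541 179.43011632 352.91325805] [ 3.13989579 -0.00354313 -0.04162238]
```

```bash
python3 - <<'E'
from h import *
s,p=shot("wrist")
im=p["pixels"][:,:,::-1];h=cv2.cvtColor(np.ascontiguousarray(im),cv2.COLOR_BGR2HSV)
b=h[85:160,240:320];m=((b[...,0]>20)&(b[...,0]<35)&(b[...,1]>180))
c=np.argwhere(m).mean(0)[::-1]+[240,85];print(s["clock"],s["eef_pos"],c,ray(p,c,50))
print("rim guess",ray(p,c+[-2.4,-2.2],130))
o=h[235:290,255:310];m=(o[...,0]>5)&(o[...,0]<18)&(o[...,1]>200)&(o[...,2]>170)
q=np.argwhere(m);print(len(q),q.min(0)+[235,255],q.max(0)+[235,255]);c=q.mean(0)[::-1]+[255,235];print(c,ray(p,c,s["eef_pos"][2]+47.5)-s["eef_pos"])
E
```

```text
7.6833 [412.86219828 178.52288744 352.98397604] [275.36363636 124.06293706] [488.57723795 186.50936995  50.        ]
rim guess [491.68547214 188.09886309 130.        ]
687 [247 269] [272 296]
[282.19941776 259.72634643] [-0.94746516  0.68579407 47.5       ]
```

```bash
cat > chk.py <<'E'
import sys
from cell import manip
s=manip.read_state();print(s["clock"],s["eef_pos"].round(2),"F",s["wrist_force"].round(2))
sys.exit(abs(s["wrist_force"][2]-float(sys.argv[1]))>float(sys.argv[2]))
E
python3 -m crank '[{"offset":[0.015,0.0015,0],"spin":0},{"offset":[0.03,0.003,0],"spin":0},{"offset":[0.045,0.005,0],"spin":0},{"offset":[0.06,0.007,0],"spin":0},{"offset":[0.072,0.0078,0],"spin":0},{"offset":[0.076,0.0078,0],"spin":0},{"offset":[0.076,0.0078,0],"spin":0},{"offset":[0.076,0.0078,0],"spin":0}]' >/dev/null
python3 chk.py 0 99
python3 -m crank '[{"offset":[0,0,0],"spin":0},{"offset":[0,0,0],"spin":0},{"offset":[0,0,0],"spin":0},{"offset":[0,0,0],"spin":0},{"offset":[0,0,0],"spin":0},{"offset":[0,0,0],"spin":0},{"offset":[0,0,0],"spin":0},{"offset":[0,0,0],"spin":0}]' >/dev/null
python3 chk.py 0 99
python3 - <<'E'
from h import *
s,p=shot("side");im=p["pixels"][:,:,::-1];save(p,"s4.png")
u,v=proj(p,(489,186,200))[0].astype(int);print(u,v,s["wrist_force"])
cv2.imwrite("pics/c4.png",cv2.resize(im[v-70:v+70,u-70:u+70],None,fx=4,fy=4,interpolation=cv2.INTER_CUBIC))
print(proj(p,[(489,186,130),(489,186,192),(489,186,216),(489,186,340)])-[u-70,v-70])
E
```

```text
8.4 [489.01 185.08 352.91] F [ 0.45  0.09 -0.96]
9.0667 [488.99 185.13 352.93] F [-0.8  -0.32 -1.48]
247 168 [-0.79507357 -0.31958253 -1.47742987]
[[71.98230865 92.2353965 ]
 [70.40488127 72.76625664]
 [69.76197698 64.85181654]
 [66.11031305 20.11877215]]False
False
```

View pics/c4.png

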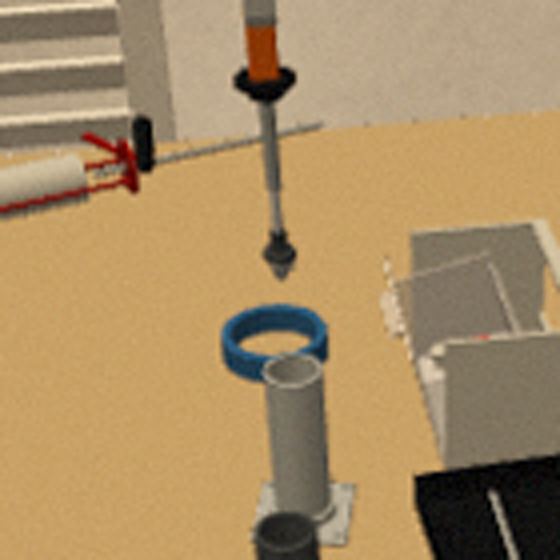

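```bash
python3 -m crank '[{"offset":[0,0.001,-0.01],"spin":0},{"offset":[0,0.001,-0.03],"spin":0},{"offset":[0,0.001,-0.055],"spin":0},{"offset":[0,0.001,-0.08],"spin":0},{"offset":[0,0.001,-0.105],"spin":0},{"offset":[0,0.001,-0.13],"spin":0},{"offset":[0,0.001,-0.143],"spin":0},{"offset":[0,0.001,-0.145],"spin":0}]' >/dev/null
python3 chk.py -1.2 2.5 && python3 -m crank '[{"offset":[0,0,-0.001],"spin":0},{"offset":[0,0,-0.002],"spin":0},{"offset":[0,0,-0.003],"spin":0},{"offset":[0,0,-0.004],"spin":0},{"offset":[0,0,-0.004],"spin":0},{"offset":[0,0,-0.004],"spin":0},{"offset":[0,0,-0.004],"spin":0},{"offset":[0,0,-0.004],"spin":0}]' >/dev/null && python3 chk.py -1.2 2.5 && python3 -m crank '[{"offset":[0,0,-0.0005],"spin":0},{"offset":[0,0,-0.001],"spin":0},{"offset":[0,0,-0.0015],"spin":0},{"offset":[0,0,-0.002],"spin":0},{"offset":[0,0,-0.002],"spin":0},{"offset":[0,0,-0.002],"spin":0},{"offset":[0,0,-0.002],"spin":0},{"offset":[0,0,-0.002],"spin":0}]' >/dev/null && python3 chk.py -1.2 2.5
```

```text
9.7833 [487.68 185.75 204.55] F [-0.58 -0.01 -1.47]False
```

```bash
sed -i 's/sys.exit(\(.*\))$/sys.exit(int(\1))/' chk.py
python3 -m crank '[{"offset":[0.001,0,-0.001],"spin":0},{"offset":[0.001,0,-0.002],"spin":0},{"offset":[0.001,0,-0.003],"spin":0},{"offset":[0.001,0,-0.003],"spin":0},{"offset":[0.001,0,-0.003],"spin":0},{"offset":[0.001,0,-0.003],"spin":0},{"offset":[0.001,0,-0.003],"spin":0},{"offset":[0.001,0,-0.003],"spin":0}]' >/dev/null; python3 chk.py -1.2 2.5 && python3 -m crank '[{"offset":[0,0,-0.0005],"spin":0},{"offset":[0,0,-0.001],"spin":0},{"offset":[0,0,-0.0015],"spin":0},{"offset":[0,0,-0.002],"spin":0},{"offset":[0,0,-0.002],"spin":0},{"offset":[0,0,-0.002],"spin":0},{"offset":[0,0,-0.002],"spin":0},{"offset":[0,0,-0.002],"spin":0}]' >/dev/null && python3 chk.py -1.2 2.5 && python3 -m crank '[{"offset":[0,0,-0.0005],"spin":0},{"offset":[0,0,-0.001],"spin":0},{"offset":[0,0,-0.0015],"spin":0},{"offset":[0,0,-0.002],"spin":0},{"offset":[0,0,-0.002],"spin":0},{"offset":[0,0,-0.002],"spin":0},{"offset":[0,0,-0.002],"spin":0},{"offset":[0,0,-0.002],"spin":0}]' >/dev/null && python3 chk.py -1.2 2.5 && python3 -m crank '[{"offset":[0,0,-0.0005],"spin":0},{"offset":[0,0,-0.001],"spin":0},{"offset":[0,0,-0.0015],"spin":0},{"offset":[0,0,-0.002],"spin":0},{"offset":[0,0,-0.002],"spin":0},{"offset":[0,0,-0.002],"spin":0},{"offset":[0,0,-0.002],"spin":0},{"offset":[0,0,-0.002],"spin":0}]' >/dev/null && python3 chk.py -1.2 2.5
```

```text
10.45 [488.73 185.77 201.76] F [-0.08  0.16 -0.22]
11.1167 [488.71 185.77 199.72] F [ 0.07 -0.14 -0.76]
11.7833 [488.74 185.77 197.78] F [-0.29 -0.15 -0.63]
12.45 [488.76 185.77 195.82] F [ 0.26 -0.13 -1.15]
```

```bash

python3 -m crank '[{"offset":[0,0,-0.0005],"spin":0},{"offset":[0,0,-0.001],"spin":0},{"offset":[0,0,-0.0015],"spin":0},{"offset":[0,0,-0.002],"spin":0},{"offset":[0,0,-0.002],"spin":0},{"offset":[0,0,-0.002],"spin":0},{"offset":[0,0,-0.002],"spin":0},{"offset":[0,0,-0.002],"spin":0}]' >/dev/null && python3 chk.py -0.9 2 && python3 -m crank '[{"offset":[0,0,-0.0005],"spin":0},{"offset":[0,0,-0.001],"spin":0},{"offset":[0,0,-0.0015],"spin":0},{"offset":[0,0,-0.002],"spin":0},{"offset":[0,0,-0.002],"spin":0},{"offset":[0,0,-0.002],"spin":0},{"offset":[0,0,-0.002],"spin":0},{"offset":[0,0,-0.002],"spin":0}]' >/dev/null && python3 chk.py -0.9 2 && python3 -m crank '[{"offset":[0,0,-0.0005],"spin":0},{"offset":[0,0,-0.001],"spin":0},{"offset":[0,0,-0.0015],"spin":0},{"offset":[0,0,-0.002],"spin":0},{"offset":[0,0,-0.002],"spin":0},{"offset":[0,0,-0.002],"spin":0},{"offset":[0,0,-0.002],"spin":0},{"offset":[0,0,-0.002],"spin":0}]' >/dev/null && python3 chk.py -0.9 2 && python3 -m crank '[{"offset":[0,0,-0.0005],"spin":0},{"offset":[0,0,-0.001],"spin":0},{"offset":[0,0,-0.0015],"spin":0},{"offset":[0,0,-0.002],"spin":0},{"offset":[0,0,-0.002],"spin":0},{"offset":[0,0,-0.002],"spin":0},{"offset":[0,0,-0.002],"spin":0},{"offset":[0,0,-0.002],"spin":0}]' >/dev/null && python3 chk.py -0.9 2 && python3 -m crank '[{"offset":[0,0,-0.0005],"spin":0},{"offset":[0,0,-0.001],"spin":0},{"offset":[0,0,-0.0015],"spin":0},{"offset":[0,0,-0.002],"spin":0},{"offset":[0,0,-0.002],"spin":0},{"offset":[0,0,-0.002],"spin":0},{"offset":[0,0,-0.002],"spin":0},{"offset":[0,0,-0.002],"spin":0}]' >/dev/null && python3 chk.py -0.9 2
```

```text
13.1167 [488.78 185.77 193.84] F [ 0.14  0.14 -1.38]
13.7833 [488.77 185.78 191.84] F [ 1.18  0.22 -1.23]
14.45 [488.78 185.77 189.86] F [-0.24 -0.5  -0.6 ]
15.1167 [488.8  185.78 187.89] F [ 0.55 -0.55 -0.2 ]
15.7833 [488.79 185.82 185.86] F [ 0.02 -0.23 -0.54]
```

```bash

python3 -m crank '[{"offset":[0,0,-0.0005],"spin":0},{"offset":[0,0,-0.001],"spin":0},{"offset":[0,0,-0.0015],"spin":0},{"offset":[0,0,-0.0015],"spin":0},{"offset":[0,0,-0.0015],"spin":0},{"offset":[0,0,-0.0015],"spin":0},{"offset":[0,0,-0.0015],"spin":0},{"offset":[0,0,-0.0015],"spin":0}]' >/dev/null && python3 chk.py -0.9 2.4 && python3 -m crank '[{"offset":[0,0,-0.0005],"spin":0},{"offset":[0,0,-0.001],"spin":0},{"offset":[0,0,-0.0015],"spin":0},{"offset":[0,0,-0.0015],"spin":0},{"offset":[0,0,-0.0015],"spin":0},{"offset":[0,0,-0.0015],"spin":0},{"offset":[0,0,-0.0015],"spin":0},{"offset":[0,0,-0.0015],"spin":0}]' >/dev/null && python3 chk.py -0.9 2.4 && python3 -m crank '[{"offset":[0,0,-0.0005],"spin":0},{"offset":[0,0,-0.001],"spin":0},{"offset":[0,0,-0.0015],"spin":0},{"offset":[0,0,-0.0015],"spin":0},{"offset":[0,0,-0.0015],"spin":0},{"offset":[0,0,-0.0015],"spin":0},{"offset":[0,0,-0.0015],"spin":0},{"offset":[0,0,-0.0015],"spin":0}]' >/dev/null && python3 chk.py -0.9 2.4 && python3 -m crank '[{"offset":[0,0,-0.0005],"spin":0},{"offset":[0,0,-0.001],"spin":0},{"offset":[0,0,-0.0015],"spin":0},{"offset":[0,0,-0.0015],"spin":0},{"offset":[0,0,-0.0015],"spin":0},{"offset":[0,0,-0.0015],"spin":0},{"offset":[0,0,-0.0015],"spin":0},{"offset":[0,0,-0.0015],"spin":0}]' >/dev/null && python3 chk.py -0.9 2.4 && python3 -m crank '[{"offset":[0,0,-0.0005],"spin":0},{"offset":[0,0,-0.001],"spin":0},{"offset":[0,0,-0.0015],"spin":0},{"offset":[0,0,-0.0015],"spin":0},{"offset":[0,0,-0.0015],"spin":0},{"offset":[0,0,-0.0015],"spin":0},{"offset":[0,0,-0.0015],"spin":0},{"offset":[0,0,-0.0015],"spin":0}]' >/dev/null && python3 chk.py -0.9 2.4
```

```text
16.45 [488.77 185.8  184.37] F [ 0.95 -0.46  0.26]
17.1167 [488.82 185.79 182.97] F [ 0.03 -1.11  3.37]
```

```bash

python3 -m crank '[{"offset":[0,0,-0.0003],"spin":0},{"offset":[0,0,-0.0006],"spin":0},{"offset":[0,0,-0.0008],"spin":0},{"offset":[0,0,-0.0008],"spin":0},{"offset":[0,0,-0.0008],"spin":0},{"offset":[0,0,-0.0008],"spin":0},{"offset":[0,0,-0.0008],"spin":0},{"offset":[0,0,-0.0008],"spin":0}]' >/dev/null && python3 chk.py -0.9 6 && python3 -m crank '[{"offset":[0,0,-0.0003],"spin":0},{"offset":[0,0,-0.0006],"spin":0},{"offset":[0,0,-0.0008],"spin":0},{"offset":[0,0,-0.0008],"spin":0},{"offset":[0,0,-0.0008],"spin":0},{"offset":[0,0,-0.0008],"spin":0},{"offset":[0,0,-0.0008],"spin":0},{"offset":[0,0,-0.0008],"spin":0}]' >/dev/null && python3 chk.py -0.9 6  && python3 -m crank '[{"offset":[0,0,-0.0003],"spin":0},{"offset":[0,0,-0.0006],"spin":0},{"offset":[0,0,-0.0008],"spin":0},{"offset":[0,0,-0.0008],"spin":0},{"offset":[0,0,-0.0008],"spin":0},{"offset":[0,0,-0.0008],"spin":0},{"offset":[0,0,-0.0008],"spin":0},{"offset":[0,0,-0.0008],"spin":0}]' >/dev/null && python3 chk.py -0.9 6
```

```text
17.7833 [488.97 185.79 182.42] F [ 0.68 -1.02  6.5 ]
```

```bash

python3 -m crank '[{"offset":[0,0,-0.0002],"spin":0},{"offset":[0,0,-0.0004],"spin":0},{"offset":[0,0,-0.0005],"spin":0},{"offset":[0,0,-0.0005],"spin":0},{"offset":[0,0,-0.0005],"spin":0},{"offset":[0,0,-0.0005],"spin":0},{"offset":[0,0,-0.0005],"spin":0},{"offset":[0,0,-0.0005],"spin":0}]' >/dev/null && python3 chk.py -0.9 99
```

```text
18.45 [489.09 185.82 182.24] F [ 0.01 -0.77  6.45]
```

```bash

python3 -m crank '[{"offset":[0,0,-0.0003],"spin":0},{"offset":[0,0,-0.0006],"spin":0},{"offset":[0,0,-0.0008],"spin":0},{"offset":[0,0,-0.0008],"spin":0},{"offset":[0,0,-0.0008],"spin":0},{"offset":[0,0,-0.0008],"spin":0},{"offset":[0,0,-0.0008],"spin":0},{"offset":[0,0,-0.0008],"spin":0}]' >/dev/null && python3 chk.py -0.9 99
python3 -m crank '[{"offset":[0,0,0.001],"spin":0},{"offset":[0,0,0.003],"spin":0},{"offset":[0,0,0.006],"spin":0},{"offset":[0,0,0.010],"spin":0},{"offset":[0,0,0.014],"spin":0},{"offset":[0,0,0.018],"spin":0},{"offset":[0,0,0.02],"spin":0},{"offset":[0,0,0.02],"spin":0}]' >/dev/null && python3 chk.py -0.9 99
```

```text
19.1167 [489.26 185.83 181.9 ] F [-0.07 -1.5   8.97]
19.7833 [489.41 185.92 202.47] F [-0.95 -0.37 -1.33]
```

```bash

python3 -m crank '[{"offset":[0.001,0.001,0.004],"spin":0},{"offset":[0.001,0.001,0.012],"spin":0},{"offset":[0.001,0.001,0.024],"spin":0},{"offset":[0.001,0.001,0.038],"spin":0},{"offset":[0.001,0.001,0.052],"spin":0},{"offset":[0.001,0.001,0.066],"spin":0},{"offset":[0.001,0.001,0.078],"spin":0},{"offset":[0.001,0.001,0.08],"spin":0}]' >/dev/null && python3 chk.py -0.9 99
python3 -m crank '[{"offset":[0,0,0.004],"spin":0},{"offset":[0,0,0.012],"spin":0},{"offset":[0,0,0.024],"spin":0},{"offset":[0,0,0.038],"spin":0},{"offset":[0,0,0.052],"spin":0},{"offset":[0,0,0.066],"spin":0},{"offset":[0,0,0.078],"spin":0},{"offset":[0,0,0.08],"spin":0}]' >/dev/null && python3 chk.py -0.9 99
python3 - <<'E'
from h import *
s,p=shot("side");im=p["pixels"][:,:,::-1]
u,v=proj(p,(489,186,220))[0].astype(int)
cv2.imwrite("pics/c5.png",cv2.resize(im[v-50:v+50,u-50:u+50],None,fx=5,fy=5,interpolation=cv2.INTER_CUBIC))
print(s["eef_pos"],(proj(p,[(490,186,130),(490,186,s["eef_pos"][2]-134),(490,186,s["eef_pos"][2]-174)])-[u-50,v-50])*5)
E
```

```text
20.45 [491.   187.1  285.09] F [-0.19 -0.33 -1.64]
21.1167 [491.25 187.2  367.09] F [-0.26 -0.52 -1.5 ]
[491.24523769 187.19767217 367.08626048] [[266.71848065 395.98983737]
 [253.38055826 230.22485763]
 [258.75404594 296.88255845]]
```

View pics/c5.png

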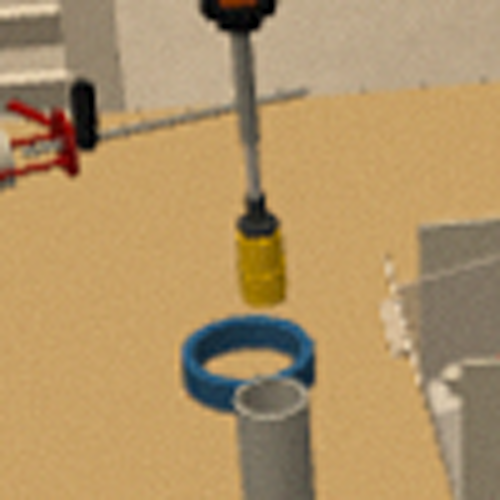

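```bash

python3 -m crank '[{"offset":[0,-0.008,0],"spin":0},{"offset":[0,-0.024,0],"spin":0},{"offset":[-0.002,-0.05,0],"spin":0},{"offset":[-0.004,-0.08,0],"spin":0},{"offset":[-0.006,-0.11,0],"spin":0},{"offset":[-0.008,-0.14,0],"spin":0},{"offset":[-0.008,-0.17,0],"spin":0},{"offset":[-0.008,-0.2,0],"spin":0}]' >/dev/null && python3 chk.py -0.9 99
python3 -m crank '[{"offset":[0,-0.03,0],"spin":0},{"offset":[0,-0.06,0],"spin":0},{"offset":[-0.002,-0.09,0],"spin":0},{"offset":[-0.004,-0.12,0],"spin":0},{"offset":[-0.006,-0.15,0],"spin":0},{"offset":[-0.008,-0.18,0],"spin":0},{"offset":[-0.008,-0.2,0],"spin":0},{"offset":[-0.008,-0.21,0],"spin":0}]' >/dev/null && python3 chk.py -0.9 99
```

```text
21.8333 [482.48 -14.66 365.33] F [ 0.71 -0.59 -0.94]
22.5 [ 473.59 -227.11  364.06] F [ 0.54 -0.97 -0.72]
```

```bash

python3 -m crank '[{"offset":[0.001,-0.006,0],"spin":0},{"offset":[0.001,-0.012,-0.005],"spin":0},{"offset":[0.001,-0.016,-0.015],"spin":0},{"offset":[0.001,-0.016,-0.03],"spin":0},{"offset":[0.001,-0.016,-0.045],"spin":0},{"offset":[0.001,-0.016,-0.056],"spin":0},{"offset":[0.001,-0.016,-0.06],"spin":0},{"offset":[0.001,-0.016,-0.06],"spin":0}]' >/dev/null && python3 chk.py -0.9 99
python3 - <<'E'
from h import *
s,p=shot("side");im=p["pixels"][:,:,::-1]
print(s["eef_pos"],s["eef_rot"])
X=s["eef_pos"];u,v=proj(p,(475,-243,120))[0].astype(int)
print((proj(p,[(474.8,-243.2,100),(474.8,-243.2,117),(X[0],X[1],X[2]-174)])-[u-30,v-30])*4)
a=cv2.resize(im[v-60:v+50,u-40:u+40],None,fx=5,fy=5,interpolation=cv2.INTER_CUBIC)
s,q=shot("top");im2=q["pixels"][:,:,::-1]
cv2.imwrite("pics/c6.png",a)
E
```

```text
23.1667 [ 474.42 -242.48  303.05] F [ 0.39 -0.23 -0.73]
[ 474.42066519 -242.48131964  303.04709108] [-3.14115717e+00 -2.32980235e-03 -4.67362374e-02]
[[125.00669438 147.49350623]
 [123.46861362 124.90306232]
 [121.37480507 107.46956579]]
```

View pics/c6.png

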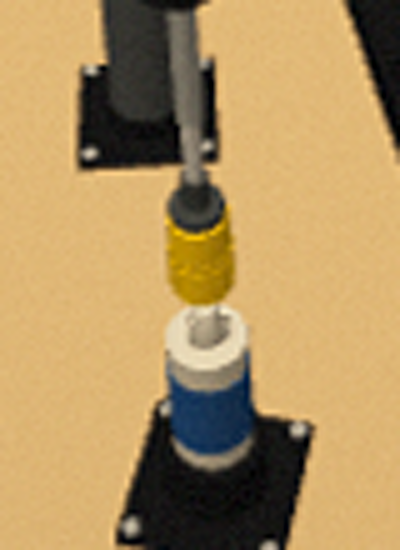

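```bash

python3 -m crank '[{"offset":[0,-0.0005,-0.003],"spin":0},{"offset":[0,-0.0005,-0.006],"spin":0},{"offset":[0,-0.0005,-0.009],"spin":0},{"offset":[0,-0.0005,-0.01],"spin":0},{"offset":[0,-0.0005,-0.01],"spin":0},{"offset":[0,-0.0005,-0.01],"spin":0},{"offset":[0,-0.0005,-0.01],"spin":0},{"offset":[0,-0.0005,-0.01],"spin":0}]' >/dev/null && python3 chk.py -0.9 2.2 && python3 -m crank '[{"offset":[0,0,-0.0005],"spin":0},{"offset":[0,0,-0.001],"spin":0},{"offset":[0,0,-0.0015],"spin":0},{"offset":[0,0,-0.002],"spin":0},{"offset":[0,0,-0.0025],"spin":0},{"offset":[0,0,-0.0025],"spin":0},{"offset":[0,0,-0.0025],"spin":0},{"offset":[0,0,-0.0025],"spin":0}]' >/dev/null && python3 chk.py -0.9 2.2 && python3 -m crank '[{"offset":[0,0,-0.0005],"spin":0},{"offset":[0,0,-0.001],"spin":0},{"offset":[0,0,-0.0015],"spin":0},{"offset":[0,0,-0.002],"spin":0},{"offset":[0,0,-0.0025],"spin":0},{"offset":[0,0,-0.0025],"spin":0},{"offset":[0,0,-0.0025],"spin":0},{"offset":[0,0,-0.0025],"spin":0}]' >/dev/null && python3 chk.py -0.9 2.2 && python3 -m crank '[{"offset":[0,0,-0.0005],"spin":0},{"offset":[0,0,-0.001],"spin":0},{"offset":[0,0,-0.0015],"spin":0},{"offset":[0,0,-0.002],"spin":0},{"offset":[0,0,-0.0025],"spin":0},{"offset":[0,0,-0.0025],"spin":0},{"offset":[0,0,-0.0025],"spin":0},{"offset":[0,0,-0.0025],"spin":0}]' >/dev/null && python3 chk.py -0.9 2.2
```

```text
23.9333 [ 474.83 -243.44  294.77] F [ 0.56  0.06 -1.64]
24.6 [ 474.82 -243.46  292.3 ] F [ 1.36 -0.23 -0.88]
25.2667 [ 474.82 -243.45  289.82] F [ 0.05  1.27 -1.91]
25.9333 [ 474.83 -243.46  287.34] F [-0.04 -1.17 -0.98]
```

```bash

python3 -m crank '[{"offset":[0,0,-0.0005],"spin":0},{"offset":[0,0,-0.001],"spin":0},{"offset":[0,0,-0.0015],"spin":0},{"offset":[0,0,-0.002],"spin":0},{"offset":[0,0,-0.002],"spin":0},{"offset":[0,0,-0.002],"spin":0},{"offset":[0,0,-0.002],"spin":0},{"offset":[0,0,-0.002],"spin":0}]' >/dev/null && python3 chk.py -0.9 2.2 && python3 -m crank '[{"offset":[0,0,-0.0005],"spin":0},{"offset":[0,0,-0.001],"spin":0},{"offset":[0,0,-0.0015],"spin":0},{"offset":[0,0,-0.002],"spin":0},{"offset":[0,0,-0.002],"spin":0},{"offset":[0,0,-0.002],"spin":0},{"offset":[0,0,-0.002],"spin":0},{"offset":[0,0,-0.002],"spin":0}]' >/dev/null && python3 chk.py -0.9 2.2 && python3 -m crank '[{"offset":[0,0,-0.0005],"spin":0},{"offset":[0,0,-0.001],"spin":0},{"offset":[0,0,-0.0015],"spin":0},{"offset":[0,0,-0.002],"spin":0},{"offset":[0,0,-0.002],"spin":0},{"offset":[0,0,-0.002],"spin":0},{"offset":[0,0,-0.002],"spin":0},{"offset":[0,0,-0.002],"spin":0}]' >/dev/null && python3 chk.py -0.9 2.2 && python3 -m crank '[{"offset":[0,0,-0.0005],"spin":0},{"offset":[0,0,-0.001],"spin":0},{"offset":[0,0,-0.0015],"spin":0},{"offset":[0,0,-0.0015],"spin":0},{"offset":[0,0,-0.0015],"spin":0},{"offset":[0,0,-0.0015],"spin":0},{"offset":[0,0,-0.0015],"spin":0},{"offset":[0,0,-0.0015],"spin":0}]' >/dev/null && python3 chk.py -0.9 2.2
```

```text
26.6 [ 474.84 -243.43  285.36] F [ 0.3  -0.37 -0.14]
27.2667 [ 474.83 -243.46  283.36] F [ 0.79 -0.42 -1.51]
27.9333 [ 474.85 -243.47  281.42] F [-0.04  0.16  1.07]
28.6 [ 474.84 -243.48  279.93] F [-0.63 -0.72  1.04]
```

```bash

python3 -m crank '[{"offset":[0,0,-0.0005],"spin":0},{"offset":[0,0,-0.001],"spin":0},{"offset":[0,0,-0.001],"spin":0},{"offset":[0,0,-0.001],"spin":0},{"offset":[0,0,-0.001],"spin":0},{"offset":[0,0,-0.001],"spin":0},{"offset":[0,0,-0.001],"spin":0},{"offset":[0,0,-0.001],"spin":0}]' >/dev/null && python3 chk.py -0.9 7 && python3 -m crank '[{"offset":[0,0,-0.0005],"spin":0},{"offset":[0,0,-0.001],"spin":0},{"offset":[0,0,-0.001],"spin":0},{"offset":[0,0,-0.001],"spin":0},{"offset":[0,0,-0.001],"spin":0},{"offset":[0,0,-0.001],"spin":0},{"offset":[0,0,-0.001],"spin":0},{"offset":[0,0,-0.001],"spin":0}]' >/dev/null && python3 chk.py -0.9 7 && python3 -m crank '[{"offset":[0,0,-0.0005],"spin":0},{"offset":[0,0,-0.001],"spin":0},{"offset":[0,0,-0.001],"spin":0},{"offset":[0,0,-0.001],"spin":0},{"offset":[0,0,-0.001],"spin":0},{"offset":[0,0,-0.001],"spin":0},{"offset":[0,0,-0.001],"spin":0},{"offset":[0,0,-0.001],"spin":0}]' >/dev/null && python3 chk.py -0.9 7 && python3 -m crank '[{"offset":[0,0,-0.0005],"spin":0},{"offset":[0,0,-0.001],"spin":0},{"offset":[0,0,-0.001],"spin":0},{"offset":[0,0,-0.001],"spin":0},{"offset":[0,0,-0.001],"spin":0},{"offset":[0,0,-0.001],"spin":0},{"offset":[0,0,-0.001],"spin":0},{"offset":[0,0,-0.001],"spin":0}]' >/dev/null && python3 chk.py -0.9 7
```

```text
29.2667 [ 474.84 -243.48  278.92] F [-0.06 -0.81  1.57]
29.9333 [ 474.84 -243.48  277.89] F [ 0.04 -0.27  1.91]
30.6 [ 474.84 -243.48  276.86] F [-0.82 -0.56  1.91]
31.2667 [ 474.85 -243.47  275.88] F [ 0.09 -0.36  2.08]
```

```bash

python3 -m crank '[{"offset":[0,0,-0.0005],"spin":0},{"offset":[0,0,-0.001],"spin":0},{"offset":[0,0,-0.001],"spin":0},{"offset":[0,0,-0.001],"spin":0},{"offset":[0,0,-0.001],"spin":0},{"offset":[0,0,-0.001],"spin":0},{"offset":[0,0,-0.001],"spin":0},{"offset":[0,0,-0.001],"spin":0}]' >/dev/null && python3 chk.py -0.9 6 && python3 -m crank '[{"offset":[0,0,-0.0005],"spin":0},{"offset":[0,0,-0.001],"spin":0},{"offset":[0,0,-0.001],"spin":0},{"offset":[0,0,-0.001],"spin":0},{"offset":[0,0,-0.001],"spin":0},{"offset":[0,0,-0.001],"spin":0},{"offset":[0,0,-0.001],"spin":0},{"offset":[0,0,-0.001],"spin":0}]' >/dev/null && python3 chk.py -0.9 6 && python3 -m crank '[{"offset":[0,0,-0.0005],"spin":0},{"offset":[0,0,-0.001],"spin":0},{"offset":[0,0,-0.001],"spin":0},{"offset":[0,0,-0.001],"spin":0},{"offset":[0,0,-0.001],"spin":0},{"offset":[0,0,-0.001],"spin":0},{"offset":[0,0,-0.001],"spin":0},{"offset":[0,0,-0.001],"spin":0}]' >/dev/null && python3 chk.py -0.9 6 && python3 -m crank '[{"offset":[0,0,-0.0005],"spin":0},{"offset":[0,0,-0.001],"spin":0},{"offset":[0,0,-0.001],"spin":0},{"offset":[0,0,-0.001],"spin":0},{"offset":[0,0,-0.001],"spin":0},{"offset":[0,0,-0.001],"spin":0},{"offset":[0,0,-0.001],"spin":0},{"offset":[0,0,-0.001],"spin":0}]' >/dev/null && python3 chk.py -0.9 6
```

```text
31.9333 [ 474.83 -243.45  274.83] F [0.21 0.05 1.51]
32.6 [ 474.84 -243.46  273.85] F [0.35 0.16 1.44]
33.2667 [ 474.85 -243.5   272.92] F [-0.72 -1.28  4.44]
33.9333 [ 474.94 -243.54  272.25] F [-0.95 -0.46  6.19]
```

```bash

python3 -m crank '[{"offset":[0,0,-0.0004],"spin":0},{"offset":[0,0,-0.0008],"spin":0},{"offset":[0,0,-0.001],"spin":0},{"offset":[0,0,-0.001],"spin":0},{"offset":[0,0,-0.001],"spin":0},{"offset":[0,0,-0.001],"spin":0},{"offset":[0,0,-0.001],"spin":0},{"offset":[0,0,-0.001],"spin":0}]' >/dev/null && python3 chk.py -0.9 99
python3 -m crank '[{"offset":[0,0,0],"spin":0},{"offset":[0,0,0],"spin":0},{"offset":[0,0,0],"spin":0},{"offset":[0,0,0],"spin":0},{"offset":[0,0,0],"spin":0},{"offset":[0,0,0],"spin":0},{"offset":[0,0,0],"spin":0},{"offset":[0,0,0],"spin":0}]' >/dev/null && python3 chk.py -0.9 99
```

```text
34.6 [ 475.07 -243.6   271.8 ] F [-2.1  -1.03  8.75]
35.2667 [ 475.12 -243.61  272.15] F [-0.46 -0.51  6.99]
```

```bash

python3 -m crank '[{"offset":[0,0,0.001],"spin":0},{"offset":[0,0,0.002],"spin":0},{"offset":[0,0,0.003],"spin":0},{"offset":[0,0,0.004],"spin":0},{"offset":[0,0,0.006],"spin":0},{"offset":[0,0,0.008],"spin":0},{"offset":[0,0,0.01],"spin":0},{"offset":[0,0,0.012],"spin":0}]' >/dev/null && python3 chk.py -0.9 99
python3 -m crank '[{"offset":[0,0,0.005],"spin":0},{"offset":[0,0,0.012],"spin":0},{"offset":[0,0,0.022],"spin":0},{"offset":[0,0,0.034],"spin":0},{"offset":[0,0,0.046],"spin":0},{"offset":[0,0,0.058],"spin":0},{"offset":[0,0,0.068],"spin":0},{"offset":[0,0,0.07],"spin":0}]' >/dev/null && python3 chk.py -0.9 99
python3 - <<'E'
from h import *
s,p=shot("side");im=p["pixels"][:,:,::-1]
u,v=proj(p,(475,-243,120))[0].astype(int)
print((proj(p,[(475,-243,100),(475,-243,140)])-[u-40,v-60])*5)
cv2.imwrite("pics/c7.png",cv2.resize(im[v-60:v+50,u-40:u+40],None,fx=5,fy=5,interpolation=cv2.INTER_CUBIC))
E
```

```text
35.9333 [ 475.18 -243.55  284.41] F [ 0.17  0.94 -0.58]
36.6 [ 475.47 -243.7   356.78] F [ 0.23 -0.34 -0.57]
[[206.70150772 333.87802823]
 [202.10886161 266.25524874]]
```

View pics/c7.png

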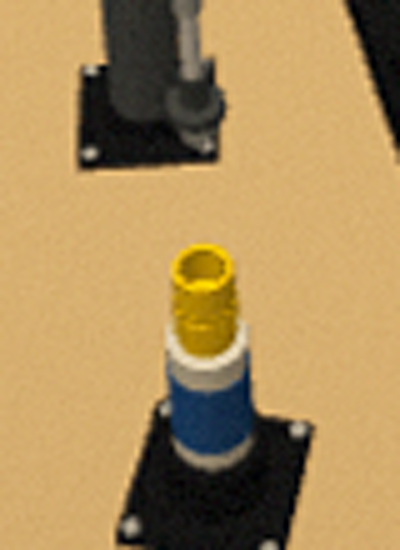

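```bash

python3 -m crank '[{"offset":[0,0.012,0],"spin":0},{"offset":[-0.002,0.045,0],"spin":0},{"offset":[-0.004,0.08,0],"spin":0},{"offset":[-0.006,0.115,0],"spin":0},{"offset":[-0.006,0.15,0],"spin":0},{"offset":[-0.006,0.185,0],"spin":0},{"offset":[-0.006,0.21,0],"spin":0},{"offset":[-0.006,0.217,0],"spin":0}]' >/dev/null && python3 chk.py -0.9 99
python3 -m crank '[{"offset":[0,0,0],"spin":0},{"offset":[0,0,0],"spin":0},{"offset":[0,0,0],"spin":0},{"offset":[0,0,0],"spin":0},{"offset":[0,0,0],"spin":0},{"offset":[0,0,0],"spin":0},{"offset":[0,0,0],"spin":0},{"offset":[0,0,0],"spin":0}]' && python3 chk.py -0.9 99
```

```text
37.3167 [468.77 -23.12 355.7 ] F [-0.04 -1.1  -1.74]
clock: 37.98
eef_pos: [468.8, -23.4, 355.7]
eef_rot: [3.139, -0.009, -0.044]
wrist_force: [-0.3, 0.1, -1.6]
finger_gap: 17.7
37.9833 [468.8  -23.38 355.67] F [-0.29  0.1  -1.65]
```

```bash

python3 -m crank '[{"offset":[0.0006,-0.003,0],"spin":0},{"offset":[0.0006,-0.003,0],"spin":0},{"offset":[0.0006,-0.003,-0.01],"spin":0},{"offset":[0.0006,-0.003,-0.02],"spin":0},{"offset":[0.0006,-0.003,-0.03],"spin":0},{"offset":[0.0006,-0.003,-0.036],"spin":0},{"offset":[0.0006,-0.003,-0.036],"spin":0},{"offset":[0.0006,-0.003,-0.036],"spin":0}]' && python3 chk.py -0.9 99
python3 - <<'E'
from h import *
s,p=shot("wrist");im=p["pixels"][:,:,::-1]
print((proj(p,[(469.4,-26.3,160),(469.4,-26.3,0)])))
s,q=shot("side");im2=q["pixels"][:,:,::-1]
u,v=proj(q,(469,-26,150))[0].astype(int)
a=cv2.resize(im[130:260,230:340],None,fx=4,fy=4,interpolation=cv2.INTER_CUBIC)
b=cv2.resize(im2[v-80:v+50,u-43:u+43],None,fx=4,fy=4,interpolation=cv2.INTER_CUBIC)
cv2.imwrite("pics/c8.png",np.hstack([a,b]));print(u,v)
E
```

```text
clock: 38.65
eef_pos: [469.3, -26.4, 319.4]
eef_rot: [3.139, -0.008, -0.044]
wrist_force: [0.1, -0.1, -1.1]
finger_gap: 17.6
38.65 [469.28 -26.37 319.42] F [ 0.14 -0.08 -1.12]
[[282.25604551 186.55303232]
 [282.01361868 168.53197016]]
248 233
```

View pics/c8.png

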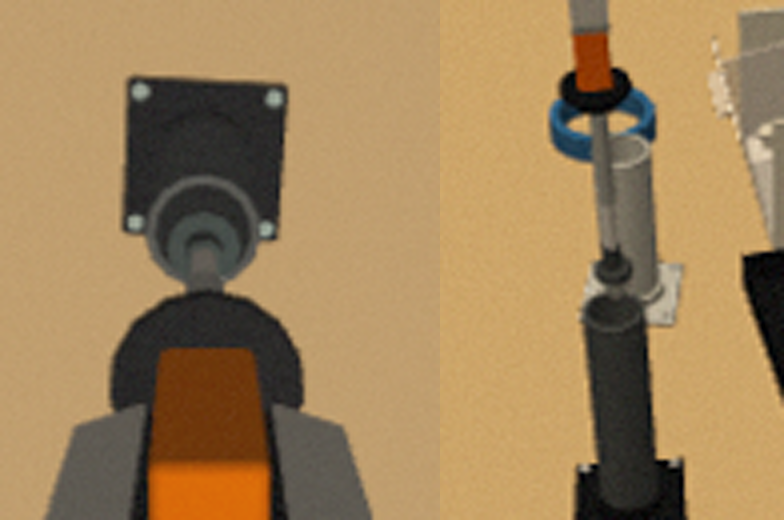

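```bash

python3 -m crank '[{"offset":[-0.0006,0.0013,0],"spin":0},{"offset":[-0.0006,0.0013,-0.006],"spin":0},{"offset":[-0.0006,0.0013,-0.014],"spin":0},{"offset":[-0.0006,0.0013,-0.022],"spin":0},{"offset":[-0.0006,0.0013,-0.03],"spin":0},{"offset":[-0.0006,0.0013,-0.036],"spin":0},{"offset":[-0.0006,0.0013,-0.036],"spin":0},{"offset":[-0.0006,0.0013,-0.036],"spin":0}]' >/dev/null; python3 chk.py -0.9 2 && python3 -m crank '[{"offset":[0,0,-0.006],"spin":0},{"offset":[0,0,-0.016],"spin":0},{"offset":[0,0,-0.028],"spin":0},{"offset":[0,0,-0.04],"spin":0},{"offset":[0,0,-0.05],"spin":0},{"offset":[0,0,-0.058],"spin":0},{"offset":[0,0,-0.06],"spin":0},{"offset":[0,0,-0.06],"spin":0}]' >/dev/null && python3 chk.py -0.9 2 && python3 -m crank '[{"offset":[0,0,-0.004],"spin":0},{"offset":[0,0,-0.01],"spin":0},{"offset":[0,0,-0.018],"spin":0},{"offset":[0,0,-0.025],"spin":0},{"offset":[0,0,-0.03],"spin":0},{"offset":[0,0,-0.032],"spin":0},{"offset":[0,0,-0.032],"spin":0},{"offset":[0,0,-0.032],"spin":0}]' >/dev/null && python3 chk.py -0.9 2
```

```text
39.4167 [468.84 -25.08 283.82] F [-0.09 -0.43 -0.29]
40.0833 [468.69 -25.07 223.35] F [-0.51  0.09 -1.7 ]
40.75 [468.77 -25.07 191.45] F [-0.76  0.48 -1.24]
```

```bash

python3 -m crank '[{"offset":[0,0,-0.003],"spin":0},{"offset":[0,0,-0.006],"spin":0},{"offset":[0,0,-0.009],"spin":0},{"offset":[0,0,-0.011],"spin":0},{"offset":[0,0,-0.012],"spin":0},{"offset":[0,0,-0.012],"spin":0},{"offset":[0,0,-0.012],"spin":0},{"offset":[0,0,-0.012],"spin":0}]' >/dev/null; python3 chk.py -0.9 2.2 && python3 -m crank '[{"offset":[0,0,-0.001],"spin":0},{"offset":[0,0,-0.002],"spin":0},{"offset":[0,0,-0.003],"spin":0},{"offset":[0,0,-0.004],"spin":0},{"offset":[0,0,-0.0045],"spin":0},{"offset":[0,0,-0.0045],"spin":0},{"offset":[0,0,-0.0045],"spin":0},{"offset":[0,0,-0.0045],"spin":0}]' >/dev/null && python3 chk.py -0.9 2.2 && python3 -m crank '[{"offset":[0,0,-0.0005],"spin":0},{"offset":[0,0,-0.001],"spin":0},{"offset":[0,0,-0.0015],"spin":0},{"offset":[0,0,-0.0015],"spin":0},{"offset":[0,0,-0.0015],"spin":0},{"offset":[0,0,-0.0015],"spin":0},{"offset":[0,0,-0.0015],"spin":0},{"offset":[0,0,-0.0015],"spin":0}]' >/dev/null && python3 chk.py -0.9 2.2
```

```text
41.4167 [468.83 -25.1  179.57] F [ 0.71  0.32 -0.93]
42.0833 [468.86 -25.09 175.1 ] F [-0.19  0.48 -0.61]
42.75 [468.85 -25.09 173.58] F [-0.16 -0.08 -1.57]
```

Back at the height where it was gripped; a touch lower to feel the rim, then release.

```bash

python3 -m crank '[{"offset":[0,0,-0.0005],"spin":0},{"offset":[0,0,-0.001],"spin":0},{"offset":[0,0,-0.001],"spin":0},{"offset":[0,0,-0.001],"spin":0},{"offset":[0,0,-0.001],"spin":0},{"offset":[0,0,-0.001],"spin":0},{"offset":[0,0,-0.001],"spin":0},{"offset":[0,0,-0.001],"spin":0}]' >/dev/null; python3 chk.py -0.9 2.2 && python3 -m crank '[{"offset":[0,0,-0.0005],"spin":0},{"offset":[0,0,-0.001],"spin":0},{"offset":[0,0,-0.001],"spin":0},{"offset":[0,0,-0.001],"spin":0},{"offset":[0,0,-0.001],"spin":0},{"offset":[0,0,-0.001],"spin":0},{"offset":[0,0,-0.001],"spin":0},{"offset":[0,0,-0.001],"spin":0}]' >/dev/null && python3 chk.py -0.9 2.2
```

```text
43.4167 [469.15 -25.05 173.41] F [-1.81  0.38  8.1 ]
```

```bash

python3 -m crank '[{"offset":[0,0,0],"spin":0},{"offset":[0,0,0],"spin":0},{"offset":[0,0,0],"spin":0},{"offset":[0,0,0],"spin":0},{"offset":[0,0,0],"spin":0},{"offset":[0,0,0],"spin":0},{"offset":[0,0,0],"spin":0},{"offset":[0,0,0],"spin":0}]' 1
python3 -m crank '[{"offset":[0,0,0],"spin":0},{"offset":[0,0,0],"spin":0},{"offset":[0,0,0],"spin":0},{"offset":[0,0,0],"spin":0},{"offset":[0,0,0.005],"spin":0},{"offset":[0,0,0.015],"spin":0},{"offset":[0,0,0.03],"spin":0},{"offset":[0,0,0.05],"spin":0}]' 1
python3 -m crank '[{"offset":[0,0,0.02],"spin":0},{"offset":[0,0,0.045],"spin":0},{"offset":[0,0,0.075],"spin":0},{"offset":[0,0,0.1],"spin":0},{"offset":[0,0,0.12],"spin":0},{"offset":[0,0,0.12],"spin":0},{"offset":[0,0,0.12],"spin":0},{"offset":[0,0,0.12],"spin":0}]' 1
python3 - <<'E'
from h import *
s,p=shot("wrist");im=p["pixels"][:,:,::-1];print(s["clock"],s["eef_pos"],s["wrist_force"])
s,q=shot("side");im2=q["pixels"][:,:,::-1]
u,v=proj(q,(469,-26,150))[0].astype(int)
a=cv2.resize(im[150:280,220:340],None,fx=4,fy=4,interpolation=cv2.INTER_CUBIC)
b=cv2.resize(im2[v-50:v+145,u-60:u+60],None,fx=520/195,fy=520/195,interpolation=cv2.INTER_CUBIC)
cv2.imwrite("pics/c9.png",np.hstack([a,b]))
E
```

```text
clock: 44.08
eef_pos: [469.1, -25.0, 173.4]
eef_rot: [3.139, -0.009, -0.044]
wrist_force: [-0.3, -0.7, 0.2]
finger_gap: 67.4
clock: 44.75
eef_pos: [468.8, -25.0, 224.1]
eef_rot: [3.14, -0.008, -0.044]
wrist_force: [-0.1, -0.3, 0.2]
finger_gap: 94.1
clock: 45.42
eef_pos: [468.5, -25.0, 343.5]
eef_rot: [3.14, -0.007, -0.044]
wrist_force: [-0.9, -0.5, -0.9]
finger_gap: 94.3
45.4167 [468.51682225 -24.96693415 343.51822308] [-0.85564543 -0.50251025 -0.87486299]
```

View pics/c9.png

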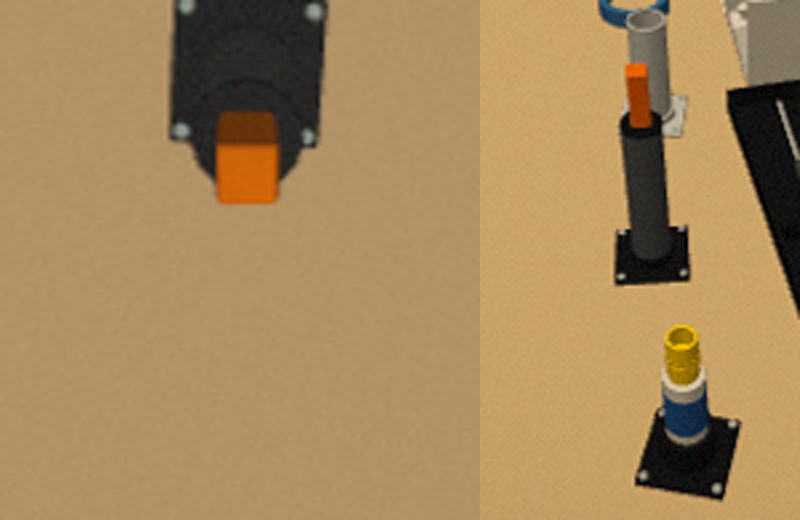

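Picker is upright in the holder with its flange on the rim. The cap is home on the cartridge, and the gripper is clear and open.

```bash
python3 -c "
from cell import manip
print(manip.sign_off())"
```

```text
the job is handed in; nothing more can be done
None
```

The job is done and handed in at about 45.5 s, inside the 69 s limit. No verdict comes back, so this rests on my own checks.

- **Picking up the cap:** I took the picker from its holder and pushed the tip into the cap until the force reached about 10 N. The side picture then showed the cap hanging on the tip, clear of the storage tube. Its centre was about 213 mm up, worked out from the tool height.
- **Pressing it home:** I pressed the cap onto the nozzle with up to about 9.6 N. The tool height then put the cap's top within about 0.2 mm of its home height, and the side picture after the picker came off showed the cap upright and down on the shoulder. Passing the nozzle's ribs read only about 3 N, less than the stated 5 to 8 N; the height and the picture both say it went home.
- **Returning the picker:** It came to rest on the holder's rim at the height where I had first gripped it. The contact was firmer than intended, about 9 N. The last pictures show it released and upright, with its flange on the rim and the gripper open and about 120 mm above its gripping height.

I did not measure the other things on the shelf again. I saw no contact or unexpected force along the way.

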